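# Change over the tilt-out sleeve bins

## Task

The honing bench is changing over from small sleeves to large ones. Push the narrow tilt-out bin that was left tipped open back into its case until it clicks fully shut, and tip the wide bin forward, right out to its stop, so that its large sleeves can be reached. Leave the other narrow bin shut.

Things in the scene. Friction and masses are not known exactly. Their poses are not given: they have to be found in the camera images.
- wide_lip (a point): Wide yellow tilt-out bin (130 mm; starts shut), middle of the 10 mm thick lip atop its 5 mm front panel. z runs up the panel, y along the lip, x into the bin. All three bins hinge about y, 140 mm below this point along -z, 25 mm over the bench; the lip tips out to -x and down. z's angle from upright = opening: 0 shut, 0.65 rad at the stop. A stiff hinge (1 N at the lip) holds any angle.
- open_lip (a point): The same point and axes on the narrow bin (85 mm) that starts tipped out 0.35 to 0.6 rad. Shut, each bin stands between the cheeks of a fixed grey case open above and in front, lip 165 mm and cheeks 150 mm over the bench. A ball catch holds it shut: pulling out takes about 11 N and pushing in 5 N, 90 to 100 mm above the hinge; it snaps home below about 0.05 rad and pushes out from 0.08 to 0.14 rad.
- spare_lip (a point): The same point and axes on the other narrow bin (85 mm), which starts shut and stays shut. Inside, each bin is 90 mm from front to back, open above; thin aluminium sleeves fill its bottom up to 50 mm above the hinge, so the upper 85 mm behind the front panel are free for fingers. The panel's outer face is bare. Cases are 36 mm wider than their bins.
Mind the look-alikes: they are no part of the job. Leave any blue look-alike of the part that bears open_lip alone. Leave any purple look-alike of the part that bears wide_lip alone.

How it is judged:
By the outcome, as a careful person would: the job done as asked, in the order asked, and still so for the second after the job is handed in, with the robot touching nothing.
It also fails if it takes over 43 s, if anything falls off the work surface, if the arm or the gripper's body presses on something with over 40 N, if the wrist force passes 120 N, or if a joint passes its speed limit or range.

## Robot

A 6-joint arm with a two-finger parallel gripper is mounted at the origin on the work surface. World frame = base frame: x ahead of the robot, y to its left, z up, the work surface at z = 0. Lengths are in m, angles in degrees, forces in N, time in s.
With the tool pointing down it reaches from about 0.425 to 0.95 m from the base axis. Payload 3.5 kg.
Tool frame: the origin (TCP) lies at the very end of the fingers, on their centre line; the grasp point (between the pads) lies 19 mm behind it; z points along the fingers, y is the line along which they close (so a half turn about z gives the same grasp; the last joint's range is limited). The gripper opens to 85 mm and grips with 20 to 120 N. Pads are 22 mm wide; open, the fingers measure 114 mm over their backs; the gripper's body (76 mm by 85 mm) begins 54 mm behind the grasp point. The pads swing forward as they close: fully open they stand 13 mm farther back than shut.
Start: joints at [62.911, 16.404, 90.338, -0, 73.258, -8.594], TCP at [0.214, 0.64, 0.231] pointing down, gripper open.
Joint ranges: [-158.93, 158.93], [-51.34, 127.21], [12.03, 142.37], [-87.48, 267.48], [13.55, 161.25], [-162.69, 162.69]. Speed limits (degrees/s): [159.86, 159.86, 180, 180, 180, 180].

## Interface

Orientations are given as [roll, pitch, yaw] about the fixed x, y, z axes, in that order (R = Rz(yaw) Ry(pitch) Rx(roll)).
In Python, from cell import bot, capture, calibration, finder gives the robot as it stands. The module is installed in compiled form; this text tells all that it offers.
- The arm moves only by the tool move_arm, never from a script. Its argument "targets" is a list of rows, each an object of numbers: "jaw": the finger opening in m, from 0 to 0.0854; "x", "y", "z": the shift along the tool's x, y, z in m; "wx", "wy", "wz": the turn, a rotation vector about the tool's x, y, z in rad. A call has 1 to 20 rows; each row is the pose to reach, as a shift and turn from the pose commanded when the call began, along the tool's axes at that moment; what a row does not reach only later rows make up. A row lasts 1/12 s, in which the tool goes at most 41.7 mm and 7.16 degrees, less where a joint would pass 70% of its speed; a pose out of reach is approached as far as the arm can. A call with a gripper value outside its range is refused whole. The fingers move at their own pace and stop on an object; "newtons" is the grip in N (left out, the last holds). Time passes only in rows, so rows that repeat a pose let the fingers close. It gives the time, the measured TCP pose, the force, the opening and the grip force at its end, in the units of the state.
- bot.get_obs(): the state, without advancing time (a new reading comes with each control period).
- capture(name): name is "side" or "top" or "wrist"; returns the picture (400x640x3 uint8, blue, green, red); there is no depth.
- calibration(name): a dict with "intrinsics" (3x3 intrinsics, pixels), "distortion" ([k1, k2, p1, p2, k3] as OpenCV has them; the pictures are not rectified), "eye" and "rotation" of the camera in the world. Camera axes: x right, y down, z forward; pixel columns grow to the right and rows downward; lengths in m; the calibration is good to about 2 mm. A picture is of the moment at which its call begins: read the wrist's pose just before it. calibration takes no time and is no camera call; for the wrist camera it gives the pose at the moment of the call.
- bot.close_job(): hands the job in; it is judged then, once.
Trained networks look in the newest picture that a camera, given by its name, has taken for a name from the list of things; names that differ only in an ending like _2 or _b are one class to them, and where a whole thing is asked for, a point or a joint stands for the part that bears it (a point fixed in the world has none). Each returns a list of dicts, best first, with "score" (0 to 1); they miss things now and then, are a little off and sometimes report something else, mostly with a low value. They report only what shows in the picture. A call takes as long as a camera call. They do not tell look-alikes from the thing itself.
- finder.silhouettes(query, camera): "pixels" (400x640 bool, what is visible of it) and "pixel" ([column, row] in pixels, amid what is visible of it).
- finder.tip_of(query, camera): "pixel" ([column, row] in pixels: a listed point, or the origin of a listed thing).
The state is a dict: "time_s": time; "q": joint angles; "joint_vel": joint speeds; "joint_torque": joint torques, N m; "tcp_pos": TCP position; "eef_rot": TCP orientation; "ft_force": force on the tool from outside, world axes, zero at the start; "moment": the same for the moment, N m; "finger_gap": opening from 0.0 (shut) to 1.0 (fully open); "grip_force": force on a finger pad.
Only numpy, scipy, OpenCV 4.12 (cv2) and the standard library are available. Lean on these libraries where they do the work, as an engineer would, in place of code of your own. Each camera call takes 0.05 s, during which the arm holds its last target. There are 200 camera calls.

## Working session

There is one attempt and no reset: what is moved stays moved. The work goes in short steps, Python scripts to look and compute and a tool call to move; the robot and the scene stay as the last step left them, time stands still between calls to the robot, and variables do not carry over. Pictures are saved under pics/ and viewed, at most 10 in all, crops included, and the job is handed in when it is done.

Besides the shell and the picture viewer there is one more tool, called after "Request:" in YAML: its name, and indented under it one key for each argument. move_arm: Moves the arm, as the interface text tells. Its arguments: {"type":"object","properties":{"targets":{"type":"array","items":{"type":"object","properties":{"jaw":{"type":"number"},"x":{"type":"number"},"y":{"type":"number"},"z":{"type":"number"},"wx":{"type":"number"},"wy":{"type":"number"},"wz":{"type":"number"}}}},"newtons":{"type":"number"}},"required":["targets"]}

```bash
mkdir -p pics
cat > h.py <<'E'
import numpy as np, cv2
from cell import bot, capture, calibration, finder
def ray(cal,px):
    K=np.array(cal["intrinsics"]);D=np.array(cal["distortion"])
    u=cv2.undistortPoints(np.array([[px]],float),K,D)[0,0]
    R=np.array(cal["rotation"]);d=R@np.array([u[0],u[1],1]);return np.array(cal["eye"],float),d/np.linalg.norm(d)
def tri(rays):
    A=sum(np.eye(3)-np.outer(d,d) for e,d in rays);b=sum((np.eye(3)-np.outer(d,d))@e for e,d in rays)
    p=np.linalg.solve(A,b);return p,max(np.linalg.norm(np.cross(p-e,d)) for e,d in rays)
def proj(cal,P):
    R=np.array(cal["rotation"]);t=-R.T@np.array(cal["eye"])
    return cv2.projectPoints(np.array(P,float).reshape(-1,1,3),cv2.Rodrigues(R.T)[0],t,np.array(cal["intrinsics"]),np.array(cal["distortion"]))[0][:,0]
E
python3 - <<'E'
from h import *
o=bot.get_obs();print(o["tcp_pos"],o["eef_rot"],o["time_s"])
ims=[]
for c in("side","top"):
    im=capture(c);ims.append(im);cal=calibration(c);cv2.imwrite(f"pics/{c}0.png",im)
    print(c,np.round(cal["eye"],3),np.round(cal["rotation"],2).tolist())
    for q in("wide_lip","open_lip","spare_lip"):
        print(q,[(np.round(r["pixel"],1).tolist(),round(r["score"],2)) for r in finder.tip_of(q,c)])
E
```

```text
[0.21378824 0.63957147 0.2299485 ] [-1.79867984e+02 -1.77598672e-02  1.61506439e+02] 0.0
side [-0.113 -0.715  0.826] [-131.23, 0.36, -39.3]
wide_lip [([406.3, 329.8], 0.88), ([407.8, 190.6], 0.73)]
open_lip [([161.0, 159.6], 0.8), ([313.2, 162.1], 0.69)]
spare_lip [([296.3, 122.8], 0.94)]
top [ 0.09  -0.087  1.7  ] [-169.39, -0.19, -90.3]
wide_lip [([369.5, 139.9], 0.83), ([454.9, 239.6], 0.77)]
open_lip [([186.7, 284.7], 0.83), ([280.5, 173.1], 0.75)]
spare_lip [([222.5, 141.9], 0.63)]
```

View pics/side0.png

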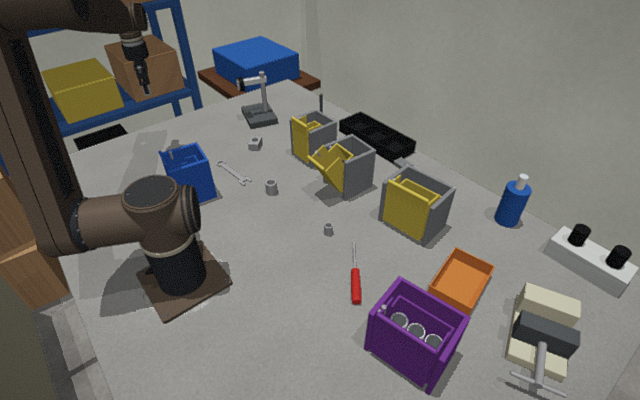

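View pics/top0.png

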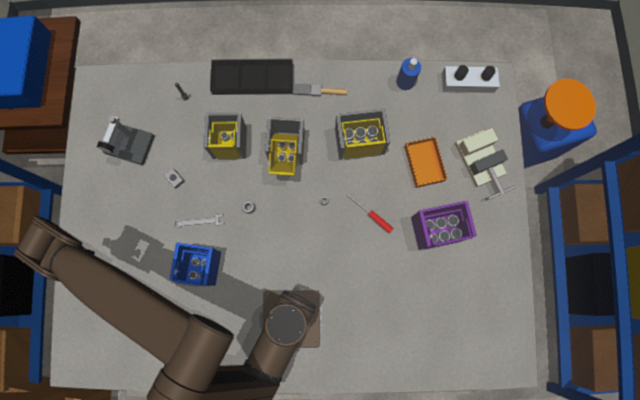

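The side view shows the yellow wide bin at (408,190), the open narrow one at (313,162) and the spare at (296,123). In the top view they are at (370,140), (281,173) and (222,142). The blue and purple bins are look-alikes. The camera rotation is given as Euler angles, so I'll convert it.

```bash
sed -i 's/np.array(cal\["rotation"\])/rot(cal["rotation"])/' h.py
cat >> h.py <<'E'
from scipy.spatial.transform import Rotation as Ro
def rot(r): return Ro.from_euler("xyz",r,degrees=True).as_matrix()
E
python3 - <<'E'
from h import *
cs,ct=calibration("side"),calibration("top")
for n,a,b in(("wide",(407.8,190.6),(369.5,139.9)),("open",(313.2,162.1),(280.5,173.1)),("spare",(296.3,122.8),(222.5,141.9))):
    print(n,*tri([ray(cs,a),ray(ct,b)]))
im=cv2.imread("pics/top0.png")[95:190,190:400];a=cv2.resize(im,None,fx=3.8,fy=3.8,interpolation=3)
cv2.imwrite("pics/crop.png",a)
print(bot.get_obs()["q"], calibration("wrist"))
E
```

```text
wide [ 0.56873101 -0.25649444  0.16895333] 0.005522454023484134
open [0.46808788 0.03053779 0.14820121] 0.00013948484841482206
spare [0.56235447 0.22554265 0.16373671] 0.009203473426780679
[ 6.29107547e+01  1.64137787e+01  9.03498995e+01  1.74447601e-03
  7.32582131e+01 -8.59499642e+00] {'intrinsics': array([[279.94639775,   0.        , 315.89669479],
       [  0.        , 279.94639775, 196.64891251],
       [  0.        ,   0.        ,   1.        ]]), 'distortion': array([-0.02267193,  0.        ,  0.        ,  0.        ,  0.        ]), 'eye': array([0.14333789, 0.66365251, 0.37430118]), 'rotation': array([ 1.62974122e+02, -2.04065289e-02,  7.15395513e+01])}
```

View pics/crop.png

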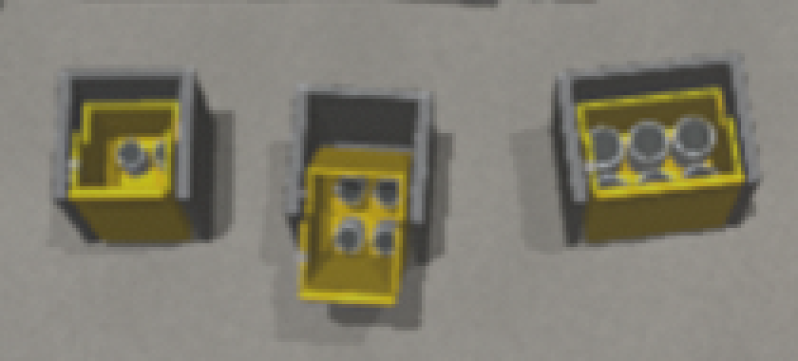

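```bash
cat >> h.py <<'E'
def go(x,y,z,yaw,tilt=0,base=None):
    # shift+rotvec in the current tool frame; tilt = fingers pointing outward (+x of bin), rad; yaw=bin yaw deg
    o=bot.get_obs(); R0=rot(o["eef_rot"]); p0=np.array(o["tcp_pos"])
    if base: p0,R0=base
    R=Ro.from_euler("z",yaw,degrees=True).as_matrix()@Ro.from_euler("y",-tilt).as_matrix()@np.diag([-1,1,-1.])
    return np.round(np.r_[R0.T@(np.array([x,y,z])-p0),Ro.from_matrix(R0.T@R).as_rotvec()],4)
E
python3 - <<'E'
from h import *
print(go(.37,.33,.30,-3));print(go(.45,.03,.30,-3))
E
```

```text
[-2.463e-01 -2.446e-01 -6.880e-02 -4.000e-04 -1.000e-04 -2.704e-01]
[-4.173e-01 -5.037e-01 -6.870e-02 -4.000e-04 -1.000e-04 -2.704e-01]
```

Request:
move_arm:
  targets:
    - {"x":-0.246,"y":-0.245,"z":-0.069,"wz":-0.27,"jaw":0}
    - {"x":-0.246,"y":-0.245,"z":-0.069,"wz":-0.27,"jaw":0}
    - {"x":-0.246,"y":-0.245,"z":-0.069,"wz":-0.27,"jaw":0}
    - {"x":-0.246,"y":-0.245,"z":-0.069,"wz":-0.27,"jaw":0}
    - {"x":-0.246,"y":-0.245,"z":-0.069,"wz":-0.27,"jaw":0}
    - {"x":-0.246,"y":-0.245,"z":-0.069,"wz":-0.27,"jaw":0}
    - {"x":-0.246,"y":-0.245,"z":-0.069,"wz":-0.27,"jaw":0}
    - {"x":-0.246,"y":-0.245,"z":-0.069,"wz":-0.27,"jaw":0}
    - {"x":-0.246,"y":-0.245,"z":-0.069,"wz":-0.27,"jaw":0}
    - {"x":-0.417,"y":-0.504,"z":-0.069,"wz":-0.27,"jaw":0}
    - {"x":-0.417,"y":-0.504,"z":-0.069,"wz":-0.27,"jaw":0}
    - {"x":-0.417,"y":-0.504,"z":-0.069,"wz":-0.27,"jaw":0}
    - {"x":-0.417,"y":-0.504,"z":-0.069,"wz":-0.27,"jaw":0}
    - {"x":-0.417,"y":-0.504,"z":-0.069,"wz":-0.27,"jaw":0}
    - {"x":-0.417,"y":-0.504,"z":-0.069,"wz":-0.27,"jaw":0}
    - {"x":-0.417,"y":-0.504,"z":-0.069,"wz":-0.27,"jaw":0}
    - {"x":-0.417,"y":-0.504,"z":-0.069,"wz":-0.27,"jaw":0}
    - {"x":-0.417,"y":-0.504,"z":-0.069,"wz":-0.27,"jaw":0}
    - {"x":-0.417,"y":-0.504,"z":-0.069,"wz":-0.27,"jaw":0}
    - {"x":-0.417,"y":-0.504,"z":-0.069,"wz":-0.27,"jaw":0}

```text
$.targets[0]: bad value
```

Run:
```python
from h import *
o=bot.get_obs();print(o["tcp_pos"],o["eef_rot"],o["time_s"],o["ft_force"])
c=calibration("wrist");im=capture("wrist");print(c["eye"],c["rotation"])
for q in("wide_lip","open_lip","spare_lip"):
    print(q,[(np.round(r["pixel"],1).tolist(),round(r["score"],2)) for r in finder.tip_of(q,"wrist")])
cs,ct=calibration("side"),calibration("top")
for r in finder.tip_of("open_lip","wrist"): print(tri([ray(cs,(313.2,162.1)),ray(ct,(280.5,173.1)),ray(c,r["pixel"])]))
cv2.imwrite("pics/w1.png",im)
```

```text
[0.21404189 0.64005843 0.23109823] [-1.79978604e+02 -4.92320937e-03  1.61505247e+02] 0.4 [ 0.0207853   0.14728216 -0.09516698]
[0.14333789 0.66365251 0.37430118] [ 1.62974122e+02 -2.04065289e-02  7.15395513e+01]
wide_lip []
open_lip []
spare_lip []
```

View pics/w1.png

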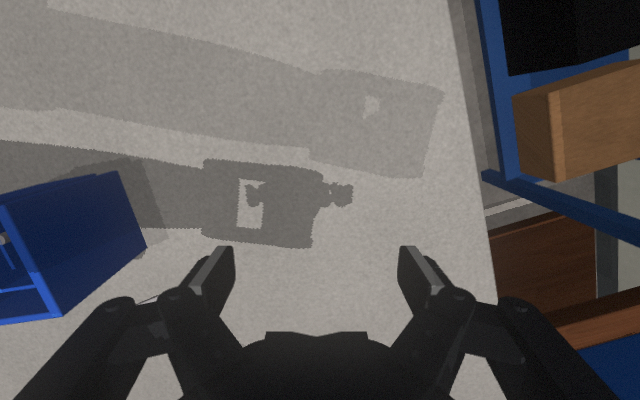

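The move was refused, so this is still the start view: the blue look-alike at left (60,250) and open fingers at (215,270) and (420,270). I'll give every field and a jaw just above 0.

Request:
move_arm:
  targets:
    - {"x":-0.04,"y":-0.04,"z":-0.012,"wx":0,"wy":0,"wz":-0.05,"jaw":0.002}
    - {"x":-0.246,"y":-0.245,"z":-0.069,"wx":0,"wy":0,"wz":-0.27,"jaw":0.002}
    - {"x":-0.246,"y":-0.245,"z":-0.069,"wx":0,"wy":0,"wz":-0.27,"jaw":0.002}
    - {"x":-0.246,"y":-0.245,"z":-0.069,"wx":0,"wy":0,"wz":-0.27,"jaw":0.002}
    - {"x":-0.246,"y":-0.245,"z":-0.069,"wx":0,"wy":0,"wz":-0.27,"jaw":0.002}
    - {"x":-0.246,"y":-0.245,"z":-0.069,"wx":0,"wy":0,"wz":-0.27,"jaw":0.002}
    - {"x":-0.246,"y":-0.245,"z":-0.069,"wx":0,"wy":0,"wz":-0.27,"jaw":0.002}
    - {"x":-0.246,"y":-0.245,"z":-0.069,"wx":0,"wy":0,"wz":-0.27,"jaw":0.002}
    - {"x":-0.246,"y":-0.245,"z":-0.069,"wx":0,"wy":0,"wz":-0.27,"jaw":0.002}
    - {"x":-0.417,"y":-0.504,"z":-0.069,"wx":0,"wy":0,"wz":-0.27,"jaw":0.002}
    - {"x":-0.417,"y":-0.504,"z":-0.069,"wx":0,"wy":0,"wz":-0.27,"jaw":0.002}
    - {"x":-0.417,"y":-0.504,"z":-0.069,"wx":0,"wy":0,"wz":-0.27,"jaw":0.002}
    - {"x":-0.417,"y":-0.504,"z":-0.069,"wx":0,"wy":0,"wz":-0.27,"jaw":0.002}
    - {"x":-0.417,"y":-0.504,"z":-0.069,"wx":0,"wy":0,"wz":-0.27,"jaw":0.002}
    - {"x":-0.417,"y":-0.504,"z":-0.069,"wx":0,"wy":0,"wz":-0.27,"jaw":0.002}
    - {"x":-0.417,"y":-0.504,"z":-0.069,"wx":0,"wy":0,"wz":-0.27,"jaw":0.002}
    - {"x":-0.417,"y":-0.504,"z":-0.069,"wx":0,"wy":0,"wz":-0.27,"jaw":0.002}
    - {"x":-0.417,"y":-0.504,"z":-0.069,"wx":0,"wy":0,"wz":-0.27,"jaw":0.002}
    - {"x":-0.417,"y":-0.504,"z":-0.069,"wx":0,"wy":0,"wz":-0.27,"jaw":0.002}

```text
time_s: 2.23
tcp_pos: [0.4497, 0.0291, 0.3004]
eef_rot: [180.0, -0.0, 176.8]
ft_force: [-1.1, 0.3, -0.1]
finger_gap: 0.021
grip_force: 0.0
```

```bash
cat > look.py <<'E'
import sys
from h import *
o=bot.get_obs();print(o["tcp_pos"],o["eef_rot"],o["time_s"],o["ft_force"],o["finger_gap"])
c=calibration("wrist");im=capture("wrist");print(c["eye"],c["rotation"])
for q in("wide_lip","open_lip","spare_lip"):
    for r in finder.tip_of(q,"wrist"):
        e,d=ray(c,r["pixel"]);print(q,np.round(r["pixel"],1),round(r["score"],2),"at z=.165:",np.round(e+d*(.165-e[2])/d[2],3))
cv2.imwrite(f"pics/{sys.argv[1]}.png",im)
E
python3 look.py w2
python3 - <<'E'
from h import *
cs,ct,c=calibration("side"),calibration("top"),calibration("wrist")
for r in finder.tip_of("open_lip","wrist"): print(tri([ray(cs,(313.2,162.1)),ray(ct,(280.5,173.1)),ray(c,r["pixel"])]))
E
```

```text
[0.44972286 0.02914861 0.30040646] [ 1.79969429e+02 -3.82789017e-03  1.76816555e+02] 2.2333 [-1.06068153  0.34770723 -0.12307482] 0.020990868479622
[0.37524701 0.03305273 0.44357846] [ 1.62964768e+02 -7.34170684e-02  8.68520585e+01]
wide_lip [ 89.1 297.3] 0.8 at z=.165: [ 0.571 -0.248  0.165]
open_lip [319.2 202.9] 0.6 at z=.165: [0.468 0.032 0.165]
spare_lip [492.9 272. ] 0.81 at z=.165: [0.562 0.227 0.165]
(array([0.47049274, 0.03237883, 0.14651089]), np.float64(0.003030853238153388))
```

View pics/w2.png

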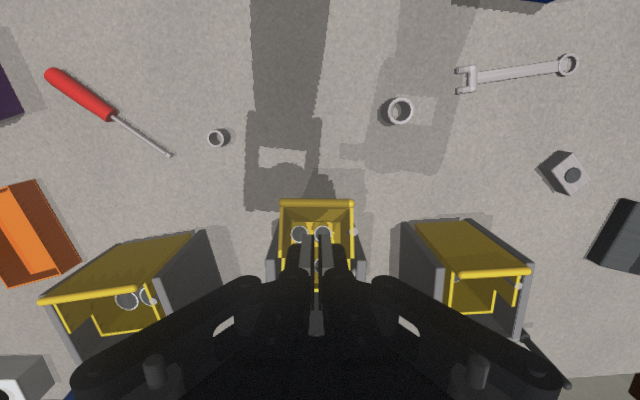

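The wrist view shows the open bin's lip at (280–354, 203), the wide bin's at (42,301)–(136,290), and the spare's at (455,273)–(528,271). All three agree with the earlier measurements.

Run:
```python
from h import *
c=calibration("wrist")
for n,z,a,b in(("wide",.165,(42,301),(136,290)),("open",.147,(280,203),(354,202)),("spare",.165,(455,273),(528,271))):
    P=[]
    for p in(a,b):
        e,d=ray(c,p);P.append(e+d*(z-e[2])/d[2])
    v=P[1]-P[0];print(n,np.round(P,3),np.hypot(*v[:2]),"yaw",np.degrees(np.arctan2(-v[0],v[1])))
for w in((.425,.035,.30),(.425,.035,.115),(.435,.035,.115)): print(go(*w,-3.2))
```

```text
wide [[ 0.575 -0.307  0.165]
 [ 0.564 -0.186  0.165]] 0.12126557536000754 yaw 5.345517474286209
open [[ 0.471 -0.01   0.147]
 [ 0.474  0.073  0.147]] 0.08256179838897187 yaw -2.066286318948153
spare [[0.56  0.185 0.165]
 [0.562 0.27  0.165]] 0.08518859601425757 yaw -1.64846321156327
[0.0246 0.0026 0.0004 0.0002 0.0001 0.0053]
[2.460e-02 2.600e-03 1.854e-01 2.000e-04 1.000e-04 5.300e-03]
[1.460e-02 3.100e-03 1.854e-01 2.000e-04 1.000e-04 5.300e-03]
```

Request:
move_arm:
  targets:
    - {"x":0.02,"y":0.003,"z":0.04,"wx":0,"wy":0,"wz":0,"jaw":0.002}
    - {"x":0.02,"y":0.003,"z":0.08,"wx":0,"wy":0,"wz":0,"jaw":0.002}
    - {"x":0.02,"y":0.003,"z":0.12,"wx":0,"wy":0,"wz":0,"jaw":0.002}
    - {"x":0.02,"y":0.003,"z":0.16,"wx":0,"wy":0,"wz":0,"jaw":0.002}
    - {"x":0.02,"y":0.003,"z":0.183,"wx":0,"wy":0,"wz":0,"jaw":0.002}
    - {"x":0.02,"y":0.003,"z":0.183,"wx":0,"wy":0,"wz":0,"jaw":0.002}
    - {"x":0.01,"y":0.003,"z":0.183,"wx":0,"wy":0,"wz":0,"jaw":0.002}
    - {"x":0,"y":0.003,"z":0.183,"wx":0,"wy":0,"wz":0,"jaw":0.002}
    - {"x":-0.01,"y":0.003,"z":0.183,"wx":0,"wy":0,"wz":0,"jaw":0.002}
    - {"x":-0.02,"y":0.003,"z":0.183,"wx":0,"wy":0,"wz":0,"jaw":0.002}
    - {"x":-0.03,"y":0.003,"z":0.183,"wx":0,"wy":0,"wz":0,"jaw":0.002}
    - {"x":-0.04,"y":0.003,"z":0.183,"wx":0,"wy":0,"wz":0,"jaw":0.002}
    - {"x":-0.05,"y":0.003,"z":0.183,"wx":0,"wy":0,"wz":0,"jaw":0.002}

```text
time_s: 3.57
tcp_pos: [0.5012, 0.0302, 0.1177]
eef_rot: [-180.0, 0.1, 177.0]
ft_force: [-0.6, 0.1, 0.2]
finger_gap: 0.025
grip_force: 0.0
```

Request:
move_arm:
  targets:
    - {"x":-0.004,"y":0,"z":0,"wx":0,"wy":0,"wz":0,"jaw":0.002}
    - {"x":-0.008,"y":0,"z":0,"wx":0,"wy":0,"wz":0,"jaw":0.002}
    - {"x":-0.012,"y":0,"z":0,"wx":0,"wy":0,"wz":0,"jaw":0.002}
    - {"x":-0.015,"y":0,"z":0,"wx":0,"wy":0,"wz":0,"jaw":0.002}
    - {"x":-0.018,"y":0,"z":0,"wx":0,"wy":0,"wz":0,"jaw":0.002}
    - {"x":-0.018,"y":0,"z":0,"wx":0,"wy":0,"wz":0,"jaw":0.002}

```text
time_s: 4.07
tcp_pos: [0.5185, 0.0292, 0.1173]
eef_rot: [180.0, 0.1, 177.0]
ft_force: [0.5, 0.6, 0.8]
finger_gap: 0.019
grip_force: 0.0
```

```bash
python3 look.py w3
```

```text
[0.51854144 0.02920029 0.11727391] [1.79994480e+02 8.15070893e-02 1.76973701e+02] 4.0667 [0.5141081  0.62160268 0.80245557] 0.018514065836740107
[0.44386111 0.03296239 0.26034477] [ 1.62876263e+02 -4.78913462e-02  8.70046181e+01]
open_lip [308.4 341.6] 0.91 at z=.165: [0.538 0.025 0.165]
```

View pics/w3.png

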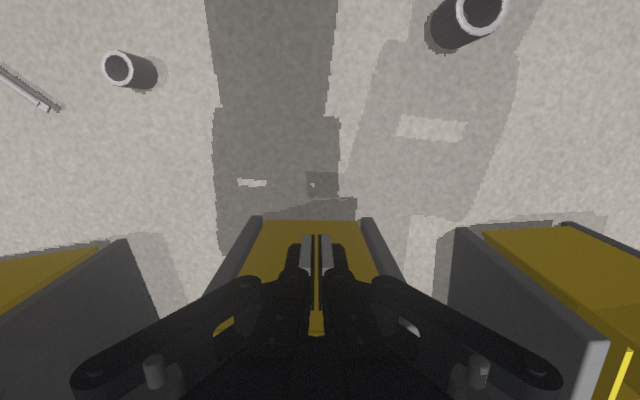

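The open bin's panel now stands nearly upright between its cheeks (panel 245–385, 225–300). I'll press on until it meets a firm stop.

Request:
move_arm:
  targets:
    - {"x":-0.003,"y":0,"z":0,"wx":0,"wy":0,"wz":0,"jaw":0.002}
    - {"x":-0.005,"y":0,"z":0,"wx":0,"wy":0,"wz":0,"jaw":0.002}
    - {"x":-0.005,"y":0,"z":0,"wx":0,"wy":0,"wz":0,"jaw":0.002}

```text
time_s: 4.52
tcp_pos: [0.5234, 0.0289, 0.1176]
eef_rot: [-180.0, 0.1, 177.0]
ft_force: [-0.2, -0.4, 0.7]
finger_gap: 0.021
grip_force: 0.0
```

Request:
move_arm:
  targets:
    - {"x":-0.002,"y":0,"z":0,"wx":0,"wy":0,"wz":0,"jaw":0.002}
    - {"x":-0.004,"y":0,"z":0,"wx":0,"wy":0,"wz":0,"jaw":0.002}
    - {"x":-0.004,"y":0,"z":0,"wx":0,"wy":0,"wz":0,"jaw":0.002}

```text
time_s: 4.77
tcp_pos: [0.5243, 0.0289, 0.117]
eef_rot: [-180.0, -0.5, 176.9]
ft_force: [-9.7, -1.5, 4.9]
finger_gap: 0.024
grip_force: 0.0
```

Request:
move_arm:
  targets:
    - {"x":-0.002,"y":0,"z":0,"wx":0,"wy":0,"wz":0,"jaw":0.002}
    - {"x":-0.003,"y":0,"z":0,"wx":0,"wy":0,"wz":0,"jaw":0.002}
    - {"x":-0.003,"y":0,"z":0,"wx":0,"wy":0,"wz":0,"jaw":0.002}

```text
time_s: 5.02
tcp_pos: [0.5242, 0.0289, 0.1166]
eef_rot: [-180.0, -1.0, 176.9]
ft_force: [-18.1, -1.0, 10.4]
finger_gap: 0.022
grip_force: 0.0
```

Firm stop at 18 N with the lip at x≈0.540, right above the hinge, so the bin is shut. I'll back off and lift.

Request:
move_arm:
  targets:
    - {"x":0.02,"y":0,"z":0,"wx":0,"wy":0,"wz":0,"jaw":0.002}
    - {"x":0.045,"y":0,"z":0,"wx":0,"wy":0,"wz":0,"jaw":0.002}
    - {"x":0.045,"y":0,"z":-0.04,"wx":0,"wy":0,"wz":0,"jaw":0.002}
    - {"x":0.045,"y":0,"z":-0.08,"wx":0,"wy":0,"wz":0,"jaw":0.002}
    - {"x":0.045,"y":0,"z":-0.12,"wx":0,"wy":0,"wz":0,"jaw":0.002}
    - {"x":0.045,"y":0,"z":-0.16,"wx":0,"wy":0,"wz":0,"jaw":0.002}
    - {"x":0.045,"y":0,"z":-0.16,"wx":0,"wy":0,"wz":0,"jaw":0.002}

```text
time_s: 5.6
tcp_pos: [0.489, 0.0306, 0.2878]
eef_rot: [-179.9, 1.0, 177.0]
ft_force: [0.0, -0.1, 0.3]
finger_gap: 0.023
grip_force: 0.0
```

```bash
python3 look.py w4
python3 - <<'E'
from h import *
print(go(.52,-.25,.28,5))
E
```

```text
[0.48900943 0.03055936 0.28779263] [-179.90887967    1.02848467  176.9907885 ] 5.6 [ 0.00685981 -0.13524017  0.33798951] 0.022996688776067063
[0.41198191 0.03465156 0.42958132] [1.61935637e+02 4.91534167e-02 8.70214255e+01]
wide_lip [ 71.4 269.7] 0.62 at z=.165: [ 0.569 -0.246  0.165]
open_lip [312.6 237.8] 0.81 at z=.165: [0.543 0.024 0.165]
spare_lip [503.  243.1] 0.93 at z=.165: [0.56  0.226 0.165]
[-0.0505 -0.2788 -0.004   0.0003 -0.0017 -0.14  ]
```

Request:
move_arm:
  targets:
    - {"x":-0.007,"y":-0.04,"z":0,"wx":0,"wy":0,"wz":-0.02,"jaw":0.002}
    - {"x":-0.05,"y":-0.279,"z":-0.004,"wx":0,"wy":0,"wz":-0.14,"jaw":0.002}
    - {"x":-0.05,"y":-0.279,"z":-0.004,"wx":0,"wy":0,"wz":-0.14,"jaw":0.002}
    - {"x":-0.05,"y":-0.279,"z":-0.004,"wx":0,"wy":0,"wz":-0.14,"jaw":0.002}
    - {"x":-0.05,"y":-0.279,"z":-0.004,"wx":0,"wy":0,"wz":-0.14,"jaw":0.002}
    - {"x":-0.05,"y":-0.279,"z":-0.004,"wx":0,"wy":0,"wz":-0.14,"jaw":0.002}
    - {"x":-0.05,"y":-0.279,"z":-0.004,"wx":0,"wy":0,"wz":-0.14,"jaw":0.002}
    - {"x":-0.05,"y":-0.279,"z":-0.004,"wx":0,"wy":0,"wz":-0.14,"jaw":0.002}
    - {"x":-0.05,"y":-0.279,"z":-0.004,"wx":0,"wy":0,"wz":-0.14,"jaw":0.002}

```text
time_s: 6.55
tcp_pos: [0.519, -0.2516, 0.2781]
eef_rot: [179.8, -0.2, -175.2]
ft_force: [-0.2, 1.0, 0.9]
finger_gap: 0.024
grip_force: 0.0
```

```bash
python3 look.py w5
```

```text
[ 0.51896338 -0.25164976  0.27808606] [ 179.78321277   -0.23642717 -175.19831121] 6.55 [-0.19354998  1.01127196  0.85075911] 0.02369551968921756
[ 0.44526013 -0.25858052  0.42153776] [163.19069544  -0.26194669  94.83312928]
wide_lip [316.5 239.3] 0.73 at z=.165: [ 0.567 -0.247  0.165]
open_lip [581.8 236.9] 0.78 at z=.165: [0.543 0.025 0.165]
spare_lip [313.3 241.2] 0.18 at z=.165: [ 0.569 -0.25   0.165]
```

View pics/w5.png

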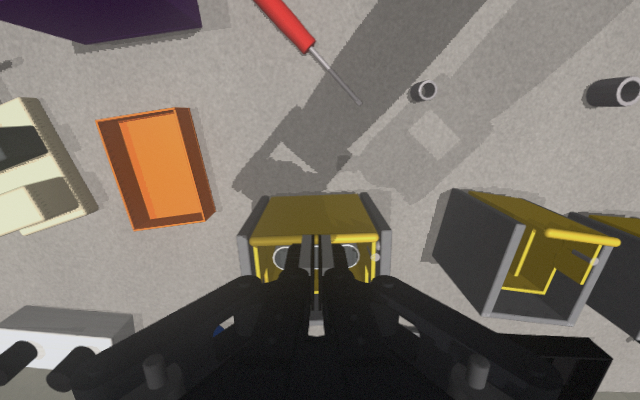

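The lip of the wide bin is at (250–383, 239), square to the gripper, with the free space right behind it. I'll go in behind the panel.

Run:
```python
from h import *
print(go(.607,-.2435,.28,5));print(go(.607,-.2435,.117,5))
```

```text
[-0.0874 -0.0025  0.0001  0.0015 -0.0014  0.0014]
[-0.0877 -0.0027  0.1631  0.0015 -0.0014  0.0014]
```

Request:
move_arm:
  targets:
    - {"x":-0.04,"y":-0.001,"z":0,"wx":0,"wy":0,"wz":0,"jaw":0.002}
    - {"x":-0.088,"y":-0.002,"z":0,"wx":0,"wy":0,"wz":0,"jaw":0.002}
    - {"x":-0.088,"y":-0.002,"z":0,"wx":0,"wy":0,"wz":0,"jaw":0.002}
    - {"x":-0.088,"y":-0.002,"z":0.04,"wx":0,"wy":0,"wz":0,"jaw":0.002}
    - {"x":-0.088,"y":-0.002,"z":0.08,"wx":0,"wy":0,"wz":0,"jaw":0.002}
    - {"x":-0.088,"y":-0.002,"z":0.12,"wx":0,"wy":0,"wz":0,"jaw":0.002}
    - {"x":-0.088,"y":-0.002,"z":0.15,"wx":0,"wy":0,"wz":0,"jaw":0.002}
    - {"x":-0.088,"y":-0.002,"z":0.163,"wx":0,"wy":0,"wz":0,"jaw":0.002}
    - {"x":-0.088,"y":-0.002,"z":0.163,"wx":0,"wy":0,"wz":0,"jaw":0.002}

```text
time_s: 7.5
tcp_pos: [0.6053, -0.242, 0.1138]
eef_rot: [179.7, -0.4, -174.9]
ft_force: [-1.1, 0.3, -0.4]
finger_gap: 0.018
grip_force: 0.0
```

Run:
```python
from h import *
H=np.array([.567,-.247,.025]);X=rot([0,0,5])[:,0];Z=np.array([0,0,1.])
print(bot.get_obs()["tcp_pos"],bot.get_obs()["ft_force"])
for t in np.r_[0,np.arange(.05,.72,.05)]:
    p=H+.014*(np.cos(t)*X+np.sin(t)*Z)+.092*(-np.sin(t)*X+np.cos(t)*Z)
    print(round(t,2),go(*p,5,t).tolist())
```

```text
[ 0.60532643 -0.24197484  0.11382714] [-1.05500219  0.30309184 -0.42705785]
0.0 [0.0246, -0.0016, -0.003, 0.0051, -0.007, 0.0014]
0.05 [0.0293, -0.0016, -0.0036, 0.0051, -0.057, 0.0012]
0.1 [0.0339, -0.0016, -0.0039, 0.0051, -0.107, 0.0011]
0.15 [0.0386, -0.0016, -0.004, 0.0051, -0.157, 0.001]
0.2 [0.0432, -0.0016, -0.0038, 0.0052, -0.207, 0.0009]
0.25 [0.0478, -0.0016, -0.0034, 0.0052, -0.257, 0.0007]
0.3 [0.0525, -0.0016, -0.0028, 0.0052, -0.307, 0.0006]
0.35 [0.057, -0.0016, -0.002, 0.0052, -0.357, 0.0005]
0.4 [0.0616, -0.0016, -0.0009, 0.0053, -0.407, 0.0003]
0.45 [0.066, -0.0016, 0.0004, 0.0053, -0.457, 0.0002]
0.5 [0.0704, -0.0016, 0.0019, 0.0053, -0.507, 0.0001]
0.55 [0.0747, -0.0016, 0.0036, 0.0053, -0.557, -0.0]
0.6 [0.079, -0.0016, 0.0055, 0.0053, -0.607, -0.0002]
0.65 [0.0831, -0.0016, 0.0077, 0.0053, -0.657, -0.0003]
0.7 [0.0871, -0.0016, 0.01, 0.0053, -0.707, -0.0004]
```

Request:
move_arm:
  targets:
    - {"x":0.012,"y":-0.001,"z":-0.002,"wx":0,"wy":0,"wz":0,"jaw":0.002}
    - {"x":0.024,"y":-0.001,"z":-0.003,"wx":0,"wy":0,"wz":0,"jaw":0.002}
    - {"x":0.029,"y":-0.001,"z":-0.004,"wx":0,"wy":-0.05,"wz":0,"jaw":0.002}
    - {"x":0.034,"y":-0.001,"z":-0.004,"wx":0,"wy":-0.1,"wz":0,"jaw":0.002}
    - {"x":0.039,"y":-0.001,"z":-0.004,"wx":0,"wy":-0.15,"wz":0,"jaw":0.002}
    - {"x":0.043,"y":-0.001,"z":-0.004,"wx":0,"wy":-0.2,"wz":0,"jaw":0.002}
    - {"x":0.048,"y":-0.001,"z":-0.003,"wx":0,"wy":-0.25,"wz":0,"jaw":0.002}

```text
time_s: 8.08
tcp_pos: [0.5633, -0.2513, 0.1276]
eef_rot: [-179.6, 14.9, -174.8]
ft_force: [2.1, 0.2, 3.2]
finger_gap: 0.027
grip_force: 0.0
```

```bash
python3 look.py w6
```

```text
[ 0.56330419 -0.25130075  0.12759204] [-179.57163612   14.9451771  -174.84759255] 8.0833 [2.07323385 0.1805424  3.1777371 ] 0.026863384510914322
[ 0.45481192 -0.26022395  0.24666891] [148.00842715   0.37475817  95.07754405]
wide_lip [317.5 258. ] 0.65 at z=.165: [ 0.534 -0.253  0.165]
```

View pics/w6.png

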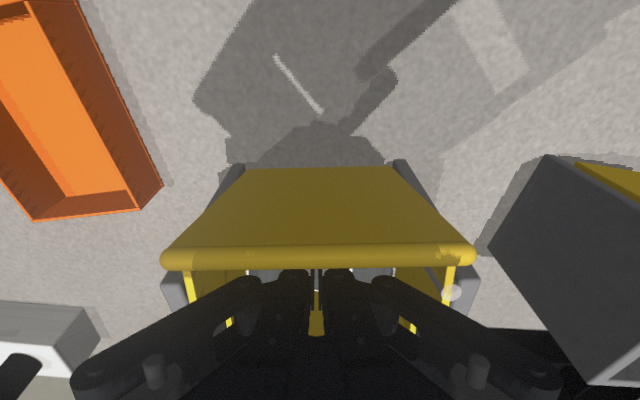

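The wide bin has left its catch: the lip at (165–475, 258) is about 33 mm out. I'll continue along the arc.

```bash
cat > arc.py <<'E'
import sys
from h import *
H=np.array([.567,-.247,.025]);X=rot([0,0,5])[:,0];Z=np.array([0,0,1.])
a,b,c,h=map(float,sys.argv[1:5])
for t in np.arange(a,b,.05):
    p=H+c*(np.cos(t)*X+np.sin(t)*Z)+h*(-np.sin(t)*X+np.cos(t)*Z)
    print(round(t,2),go(*p,5,t).tolist())
E
python3 arc.py .3 .72 .014 .092
```

```text
0.3 [0.0091, 0.0028, 0.0048, -0.0025, -0.0482, 0.0008]
0.35 [0.0137, 0.0028, 0.0045, -0.0025, -0.0982, 0.0009]
0.4 [0.0184, 0.0028, 0.0043, -0.0025, -0.1482, 0.0009]
0.45 [0.023, 0.0028, 0.0045, -0.0025, -0.1982, 0.001]
0.5 [0.0277, 0.0028, 0.0048, -0.0024, -0.2482, 0.0011]
0.55 [0.0323, 0.0028, 0.0054, -0.0024, -0.2982, 0.0011]
0.6 [0.0369, 0.0028, 0.0062, -0.0024, -0.3482, 0.0012]
0.65 [0.0414, 0.0028, 0.0072, -0.0024, -0.3982, 0.0013]
0.7 [0.0459, 0.0028, 0.0084, -0.0023, -0.4482, 0.0013]
```

Request:
move_arm:
  targets:
    - {"x":0.005,"y":0,"z":0.002,"wx":0,"wy":-0.05,"wz":0,"jaw":0.002}
    - {"x":0.01,"y":0,"z":0.003,"wx":0,"wy":-0.1,"wz":0,"jaw":0.002}
    - {"x":0.014,"y":0,"z":0.003,"wx":0,"wy":-0.15,"wz":0,"jaw":0.002}
    - {"x":0.019,"y":0,"z":0.003,"wx":0,"wy":-0.2,"wz":0,"jaw":0.002}
    - {"x":0.024,"y":0,"z":0.003,"wx":0,"wy":-0.25,"wz":0,"jaw":0.002}
    - {"x":0.028,"y":0,"z":0.003,"wx":0,"wy":-0.3,"wz":0,"jaw":0.002}
    - {"x":0.033,"y":0,"z":0.004,"wx":0,"wy":-0.35,"wz":0,"jaw":0.002}
    - {"x":0.033,"y":0,"z":0.004,"wx":0,"wy":-0.35,"wz":0,"jaw":0.002}

```text
time_s: 8.95
tcp_pos: [0.5438, -0.2372, 0.1298]
eef_rot: [-179.8, 31.8, -176.6]
ft_force: [-0.1, 0.2, 0.4]
finger_gap: 0.024
grip_force: 0.0
```

```bash
python3 look.py w7;python3 arc.py .6 .77 .014 .092
```

```text
[ 0.54377343 -0.23720305  0.12978633] [-179.84658232   31.82919793 -176.63967734] 8.95 [-0.0940179   0.204077    0.41775622] 0.024320745083792367
[ 0.40544179 -0.24514426  0.21210371] [1.31123869e+02 9.00231944e-02 9.33126398e+01]
wide_lip [270.6 227.3] 0.93 at z=.165: [ 0.474 -0.255  0.165]
0.6 [0.0253, -0.0113, 0.0077, -0.0187, -0.0461, -0.0243]
0.65 [0.0299, -0.0115, 0.0073, -0.0193, -0.0961, -0.0239]
0.7 [0.0346, -0.0116, 0.0072, -0.0199, -0.1461, -0.0234]
0.75 [0.0392, -0.0117, 0.0073, -0.0205, -0.1961, -0.0229]
```

Run:
```python
from h import *
print(np.round(bot.get_obs()["q"],1))
```

```text
[ -42.8    1.3  123.4   37.5   38.3 -162.6]
```

View pics/w7.png

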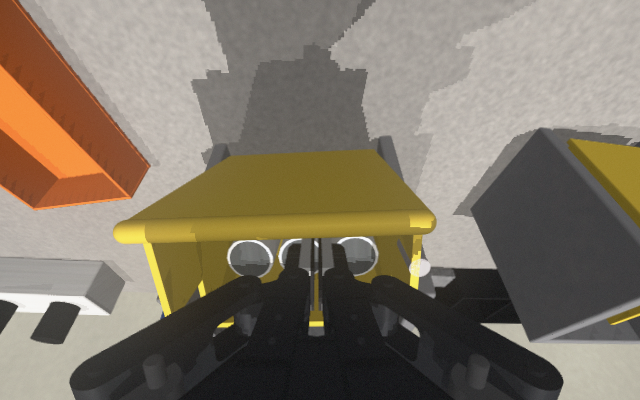

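The last joint has hit its limit (−162.6°), so the tool drifted. The lip is at (115–435, 228), about half open. I'll turn the tool back a little about its axis, keep the tilt, and pull further.

Run:
```python
from h import *
from scipy.optimize import minimize_scalar
H=np.array([.567,-.247,.025]);X=rot([0,0,5])[:,0];Z=np.array([0,0,1.])
e,d=ray(calibration("wrist"),(270.6,227.3))
L=lambda t:H+.14*(-np.sin(t)*X+np.cos(t)*Z)
f=lambda t:np.linalg.norm(np.cross(L(t)-e,d))
r=minimize_scalar(f,bounds=(0,.9),method="bounded");print("theta",r.x,r.fun)
print("back inside",go(.5438,-.2400,.1298,-8,.52).tolist())
for t in(.4,.5,.6,.65,.7):
    p=H+.016*(np.cos(t)*X+np.sin(t)*Z)+.095*(-np.sin(t)*X+np.cos(t)*Z)
    print(t,np.round(p,3),go(*p,-8,.52).tolist())
```

```text
theta 0.521457700467345 0.005772121073059219
back inside [-0.0007, -0.0019, -0.0009, 0.0984, 0.0341, 0.1699]
0.4 [ 0.545 -0.249  0.119] [0.0047, -0.0108, 0.0088, 0.0984, 0.0341, 0.1699]
0.5 [ 0.536 -0.25   0.116] [0.0139, -0.0111, 0.0062, 0.0984, 0.0341, 0.1699]
0.6 [ 0.527 -0.251  0.112] [0.0234, -0.0114, 0.0046, 0.0984, 0.0341, 0.1699]
0.65 [ 0.522 -0.251  0.11 ] [0.0282, -0.0115, 0.0041, 0.0984, 0.0341, 0.1699]
0.7 [ 0.518 -0.251  0.108] [0.033, -0.0116, 0.0039, 0.0984, 0.0341, 0.1699]
```

Request:
move_arm:
  targets:
    - {"x":0,"y":-0.003,"z":0.002,"wx":0.05,"wy":0.02,"wz":0.08,"jaw":0.002}
    - {"x":0.0,"y":-0.006,"z":0.004,"wx":0.1,"wy":0.035,"wz":0.17,"jaw":0.002}
    - {"x":0.0,"y":-0.01,"z":0.006,"wx":0.1,"wy":0.035,"wz":0.17,"jaw":0.002}
    - {"x":0.0,"y":-0.01,"z":0.006,"wx":0.1,"wy":0.035,"wz":0.17,"jaw":0.002}

```text
time_s: 9.48
tcp_pos: [0.5472, -0.2478, 0.1229]
eef_rot: [-179.9, 29.7, 172.2]
ft_force: [-0.4, -0.1, 0.9]
finger_gap: 0.024
grip_force: 0.0
```

```bash
cat > arc2.py <<'E'
from h import *
o=bot.get_obs();print(np.round(o["q"],1),o["tcp_pos"],o["eef_rot"],o["ft_force"])
H=np.array([.567,-.247,.025]);X=rot([0,0,5])[:,0];Z=np.array([0,0,1.])
for t in(.4,.5,.6,.65,.7):
    p=H+.016*(np.cos(t)*X+np.sin(t)*Z)+.095*(-np.sin(t)*X+np.cos(t)*Z)
    print(t,np.round(p,3),go(*p,-8,.52).tolist())
E
python3 arc2.py
```

```text
[ -40.5    1.8  123.    29.4   33.  -144.4] [ 0.54715684 -0.24784206  0.12290981] [-179.90775516   29.73801473  172.15796785] [-0.44318927 -0.08673669  0.85603641]
0.4 [ 0.545 -0.249  0.119] [0.0039, -0.0014, 0.0026, -0.0002, -0.001, 0.0024]
0.5 [ 0.536 -0.25   0.116] [0.0131, -0.0035, 0.0004, -0.0002, -0.001, 0.0024]
0.6 [ 0.527 -0.251  0.112] [0.0225, -0.0054, -0.0008, -0.0002, -0.001, 0.0024]
0.65 [ 0.522 -0.251  0.11 ] [0.0272, -0.0064, -0.001, -0.0002, -0.001, 0.0024]
0.7 [ 0.518 -0.251  0.108] [0.0319, -0.0073, -0.001, -0.0002, -0.001, 0.0024]
```

Reached as commanded. Now I'll pull on toward the stop in small steps.

Request:
move_arm:
  targets:
    - {"x":0.005,"y":-0.002,"z":0.001,"wx":0,"wy":0,"wz":0,"jaw":0.002}
    - {"x":0.01,"y":-0.003,"z":0.001,"wx":0,"wy":0,"wz":0,"jaw":0.002}
    - {"x":0.014,"y":-0.004,"z":0,"wx":0,"wy":0,"wz":0,"jaw":0.002}
    - {"x":0.018,"y":-0.004,"z":0,"wx":0,"wy":0,"wz":0,"jaw":0.002}
    - {"x":0.022,"y":-0.005,"z":-0.001,"wx":0,"wy":0,"wz":0,"jaw":0.002}
    - {"x":0.022,"y":-0.005,"z":-0.001,"wx":0,"wy":0,"wz":0,"jaw":0.002}

```text
time_s: 9.98
tcp_pos: [0.5256, -0.2497, 0.1126]
eef_rot: [180.0, 29.7, 171.9]
ft_force: [0.5, -0.3, -0.3]
finger_gap: 0.029
grip_force: 0.0
```

```bash
cat > th.py <<'E'
from h import *
from scipy.optimize import minimize_scalar
H=np.array([.567,-.247,.025]);X=rot([0,0,5])[:,0];Z=np.array([0,0,1.])
L=lambda t:H+.14*(-np.sin(t)*X+np.cos(t)*Z)
for cam in("wrist","side","top"):
    capture(cam);c=calibration(cam)
    for q in finder.tip_of("wide_lip",cam):
        e,d=ray(c,q["pixel"]);r=minimize_scalar(lambda t:np.linalg.norm(np.cross(L(t)-e,d)),bounds=(0,1),method="bounded")
        print(cam,np.round(q["pixel"],1),round(q["score"],2),"theta",round(r.x,3),"miss",round(r.fun,4))
E
python3 arc2.py; python3 th.py
```

```text
[ -42.5    0.5  125.6   31.3   32.6 -147.8] [ 0.52559276 -0.24974262  0.11260426] [179.99925889  29.70271476 171.86674616] [ 0.48191287 -0.27015391 -0.3447769 ]
0.4 [ 0.545 -0.249  0.119] [-0.0195, 0.0035, 0.0041, -0.0011, -0.0016, -0.002]
0.5 [ 0.536 -0.25   0.116] [-0.0103, 0.0014, 0.0019, -0.0011, -0.0016, -0.002]
0.6 [ 0.527 -0.251  0.112] [-0.001, -0.0006, 0.0007, -0.0011, -0.0016, -0.002]
0.65 [ 0.522 -0.251  0.11 ] [0.0037, -0.0016, 0.0005, -0.0011, -0.0016, -0.002]
0.7 [ 0.518 -0.251  0.108] [0.0084, -0.0026, 0.0005, -0.0011, -0.0016, -0.002]
wrist [282.8 262.1] 0.92 theta 0.593 miss 0.0043
side [391.6 213.7] 0.93 theta 0.6 miss 0.0139
side [405.9 330.6] 0.83 theta 1.0 miss 0.2616
top [370.9 166.6] 0.59 theta 0.586 miss 0.0116
top [454.2 236.8] 0.58 theta 1.0 miss 0.3362
```

Request:
move_arm:
  targets:
    - {"x":0.003,"y":-0.001,"z":0,"wx":0,"wy":0,"wz":0,"jaw":0.002}
    - {"x":0.006,"y":-0.001,"z":0,"wx":0,"wy":0,"wz":0,"jaw":0.002}
    - {"x":0.008,"y":-0.001,"z":0,"wx":0,"wy":0,"wz":0,"jaw":0.002}
    - {"x":0.008,"y":-0.001,"z":0,"wx":0,"wy":0,"wz":0,"jaw":0.002}

```text
time_s: 10.62
tcp_pos: [0.5194, -0.25, 0.1092]
eef_rot: [-179.9, 29.8, 171.9]
ft_force: [-0.4, -0.3, 0.7]
finger_gap: 0.023
grip_force: 0.3
```

Request:
move_arm:
  targets:
    - {"x":0.003,"y":-0.001,"z":0,"wx":0,"wy":0,"wz":0,"jaw":0.002}
    - {"x":0.005,"y":-0.001,"z":0,"wx":0,"wy":0,"wz":0,"jaw":0.002}
    - {"x":0.005,"y":-0.001,"z":0,"wx":0,"wy":0,"wz":0,"jaw":0.002}

```text
time_s: 10.87
tcp_pos: [0.5181, -0.2513, 0.1102]
eef_rot: [-179.9, 30.2, 171.8]
ft_force: [9.5, 2.4, 4.0]
finger_gap: 0.025
grip_force: 2.8
```

Force is now rising (10 N). One more small push will confirm the stop.

Request:
move_arm:
  targets:
    - {"x":0.003,"y":0,"z":0,"wx":0,"wy":0,"wz":0,"jaw":0.002}
    - {"x":0.004,"y":0,"z":0,"wx":0,"wy":0,"wz":0,"jaw":0.002}
    - {"x":0.004,"y":0,"z":0,"wx":0,"wy":0,"wz":0,"jaw":0.002}

```text
time_s: 11.12
tcp_pos: [0.5171, -0.2518, 0.111]
eef_rot: [-179.8, 30.5, 171.8]
ft_force: [16.3, 4.5, 6.8]
finger_gap: 0.02
grip_force: 5.1
```

```bash
python3 th.py
python3 - <<'E'
from h import *
o=bot.get_obs();print(o["tcp_pos"],o["ft_force"])
R=rot(o["eef_rot"]);x=rot([0,0,5])[:,0]
# retreat: into the bin's middle along bin x (t=.65), then along bin z
t=.65;Z=np.array([0,0,1]);bx=np.cos(t)*x+np.sin(t)*Z;bz=-np.sin(t)*x+np.cos(t)*Z
print(np.round(R.T@(.02*bx),4),np.round(R.T@(.1*bz),4))
E
```

```text
wrist [285.1 257.6] 0.82 theta 0.657 miss 0.0051
side [390.7 214.5] 0.9 theta 0.623 miss 0.0132
side [406.7 331.9] 0.83 theta 1.0 miss 0.2649
top [454.9 237.5] 0.77 theta 1.0 miss 0.3393
top [370.4 171.4] 0.61 theta 0.707 miss 0.0095
[ 0.51705739 -0.25176516  0.1110479 ] [15.48647767  3.08238473  6.05522253]
[-0.0195  0.0036 -0.0026] [ 0.0103 -0.0141 -0.0985]
```

The wide bin is at its stop: 18 N and about 0.65 rad. I'll ease off and withdraw along the bin's own axis.

Request:
move_arm:
  targets:
    - {"x":-0.01,"y":0.001,"z":0,"wx":0,"wy":0,"wz":0,"jaw":0.002}
    - {"x":-0.02,"y":0.003,"z":0,"wx":0,"wy":0,"wz":0,"jaw":0.002}
    - {"x":-0.028,"y":0.003,"z":-0.002,"wx":0,"wy":0,"wz":0,"jaw":0.002}
    - {"x":-0.028,"y":0.002,"z":-0.02,"wx":0,"wy":0,"wz":0,"jaw":0.002}
    - {"x":-0.025,"y":-0.001,"z":-0.045,"wx":0,"wy":0,"wz":0,"jaw":0.002}
    - {"x":-0.022,"y":-0.004,"z":-0.07,"wx":0,"wy":0,"wz":0,"jaw":0.002}
    - {"x":-0.02,"y":-0.007,"z":-0.1,"wx":0,"wy":0,"wz":0,"jaw":0.002}
    - {"x":-0.02,"y":-0.01,"z":-0.13,"wx":0,"wy":0,"wz":0,"jaw":0.002}
    - {"x":-0.02,"y":-0.01,"z":-0.16,"wx":0,"wy":0,"wz":0,"jaw":0.002}
    - {"x":-0.02,"y":-0.01,"z":-0.16,"wx":0,"wy":0,"wz":0,"jaw":0.002}

```text
time_s: 12.25
tcp_pos: [0.449, -0.2527, 0.2603]
eef_rot: [-179.5, 30.2, 172.1]
ft_force: [0.7, 0.3, 0.7]
finger_gap: 0.024
grip_force: 0.0
```

```bash
python3 th.py; python3 look.py w8
python3 - <<'E'
from h import *
a=capture("side")[90:270,240:500];cv2.imwrite("pics/s9.png",cv2.resize(a,None,fx=3,fy=3,interpolation=3))
E
```

```text
wrist [318.8 158.5] 0.74 theta 0.648 miss 0.0005
side [391.5 214.1] 0.83 theta 0.608 miss 0.0143
side [404.9 329.5] 0.77 theta 1.0 miss 0.2586
top [372.9 169.3] 0.95 theta 0.655 miss 0.0179
top [455.1 241.4] 0.64 theta 1.0 miss 0.3467
[ 0.44851552 -0.250153    0.25146908] [179.89039638  29.59072707 171.85485633] 12.55 [ 0.25890895 -0.6923669  -0.2194279 ] 0.02424023676138672
[ 0.31459033 -0.23140386  0.33911457] [133.37229203  -0.13777701  81.94382552]
wide_lip [312.6 166.2] 0.65 at z=.165: [ 0.461 -0.254  0.165]
open_lip [617.8 200.6] 0.88 at z=.165: [0.543 0.026 0.165]
```

View pics/s9.png

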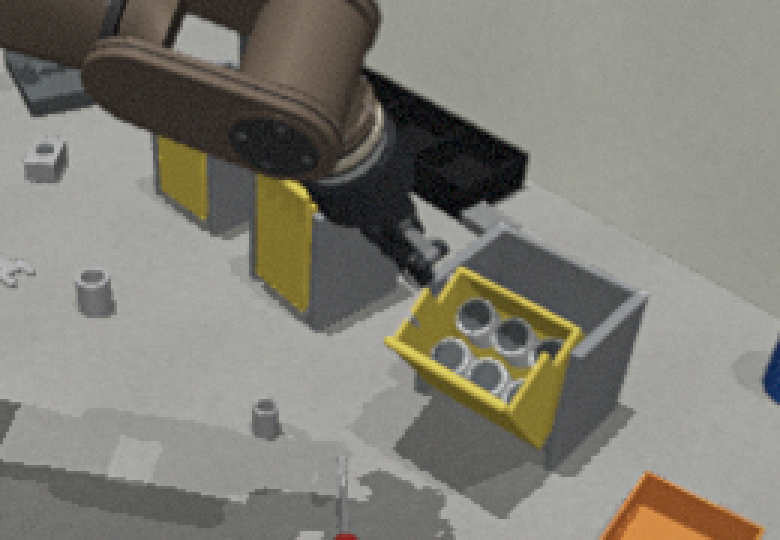

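The crop shows the wide bin fully tipped (lip from (390,345) to (510,410)) and both narrow bins shut with their panels flush, at (185,180) and (285,245). The gripper is clear and touching nothing, so I'll hand in.

```bash
python3 -c "
from cell import bot
print(bot.close_job())"
```

```text
the job is handed in; nothing more can be done
None
```

I pushed the open narrow bin shut, tipped the wide bin out to its stop at about 0.65 rad, left the other narrow bin shut, and handed the job in at about 13 s; no verdict came back.

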